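# Take a photometer reading with the green filter

### The job

Take a reading of the vial that already stands in the bench photometer: swing the light cover fully shut, turn the knurled filter wheel with a fingertip until the green mark clicks in at the white pointers, and only when both are done press the measure key fully down and let it come up again. All of this is pushing with the fingertips: do not lift or carry anything, leave the vial in its well, and leave the vial rack with its vials, the blue-capped cup and the petri dish where they stand.

Things in the scene. Friction and masses are not known exactly. Their poses are not given: they have to be found in the camera images.
- photometer: grey bench photometer, 206 x 234 mm, fixed; flat rear deck 75 mm high, front panel falling 12.5 deg to the front. Origin: centre of its underside on the worktop; x to its back, y to its left, z up; its front faces the robot, turned up to 0.3 rad. Rear left: dark sample chamber, top at z 78, vial well at x 51, y 63 mm. Rear right: filter wheel. Front right: measure key. Front left: display
- filter_wheel (a joint): angle of the black knurled filter wheel, rad. 0 = green mark at the top, between the white pointers; +0.628 yellow, +1.257 orange, +1.885 red, -0.628 blue, -1.257 violet; stops at -1.57, +2.20. Starts at yellow or orange. Positive: top of the rim moves to the photometer's back (+x); to reach green draw the top to the front (-x), 20 mm of rim per click. A click spring holds it at each colour
- wheel_crown (a point): highest point of the wheel's rim, mid-width (photometer x 40, y -55, z 87 mm), fixed. Level axle along photometer y, radius 32, rim 20 mm wide (knurls right, colour marks left), standing 8 mm above the dark cheeks beside it. Turning takes about 2.5 N along the rim; a fingertip pressed on the grippy top with 5 to 15 N and moved along x carries it; past half way it falls into the next click
- light_cover (a joint): angle of the light cover, rad: dark hollow cap 94 x 94 x 28 mm, hinged along photometer y at the back of the sample chamber. 0 = shut flat; starts open at 1.1 to 1.5 (free edge up, leaning to the front, its flat outer top facing the back); stop at 1.6. The stiff hinge (0.06 N m) leaves it where it is let go: push it all the way down; shut, its top is 28 mm above the hinge
- cover_hinge (a point): middle of the cover's hinge line (photometer x 101, y 63, z 78.5 mm); fixed
- cover_edge (a point): middle of the front edge of the cover's outer top face; moves with the cover (96 mm out from the hinge and 28 mm off its plane)
- measure_key (a joint): travel of the measure key (m): white 38 x 32 mm key with a blue dot on the sloping front panel. 0 = up, 0.005 = fully down, springs back up by itself, 3.5 N when fully down; the reading is taken beyond 0.0035.
- key_top (a point): centre of the measure key's top face when it is up (photometer x -58, y -55, z about 73 mm); does not move with the key. The key goes down square to the panel, nearly straight down.
- sample_vial: the sample: capped glass vial, 17 mm diameter, 58 mm tall, loose in the photometer's well and standing 16 mm out of it; origin at its foot. It stays there; the cover closes over it.
- vial_rack: teal vial rack, 72 x 172 x 32 mm, loose, left of the photometer, long side front to back; origin under its centre
- vial_a: capped vial in the rack, 17 x 58 mm; origin at its foot
- vial_b: capped vial in the rack, 17 x 58 mm; origin at its foot
- vial_c: red-capped vial in the rack, 17 x 58 mm; origin at its foot
- blue_cup: sample cup with a blue cap, 58 mm diameter, 72 mm tall, loose, right of the photometer; origin under its centre
- petri: petri dish, 95 mm diameter, 16 mm high, loose, right of the photometer; origin under its centre
Things that resemble listed ones, but are neither listed nor needed, are in the scene too. Of the things like the blue_cup, leave any that is orange; of the rest the larger one is meant.

How it is judged (in metres and radians):
On the way, in this order (a step that is already met when the one before it is completed fails the run):
1. the light cover is shut and the filter wheel rests in the green position (value of joint light_cover below 0.05 rad and value of joint filter_wheel between -0.08 and 0.08 rad and velocity of joint filter_wheel between -0.1 and 0.1 rad/s), for 0.3 s.
2. the measure key is pressed down (value of joint measure_key above 0.0035 m and value of joint light_cover below 0.05 rad and value of joint filter_wheel between -0.08 and 0.08 rad), for 0.05 s.
At the end, for the whole second after the job is handed in: The cover is shut (within 0.05 rad), the wheel rests in the green position (within 0.08 rad), the key has been pressed and is up again (under 1 mm), the sample vial is in its well and the rack, vials, cup and dish stand within 25 mm of where they stood (value of joint light_cover below 0.05 rad and value of joint filter_wheel between -0.08 and 0.08 rad and value of joint measure_key below 0.001 m and z of sample_vial in the frame of photometer below 0.042 m and not (distance of any of vial_rack, blue_cup, petri, vial_a, vial_b, vial_c from where it was at the start of the episode above 0.025 m or height (world z) of any of vial_rack, blue_cup, petri above 0.02 m or height (world z) of any of vial_a, vial_b, vial_c above 0.03 m)); the robot touches nothing.
It fails at once if the measure key is pressed while the cover is open or the wheel is not at green (value of joint measure_key above 0.002 m and (value of joint light_cover above 0.08 rad or value of joint filter_wheel above 0.12 rad or value of joint filter_wheel below -0.12 rad)).
It fails at once if the sample vial is lifted in its well (z of sample_vial in the frame of photometer above 0.046 m).
It fails at once if the rack, a vial, the cup or the petri dish is lifted or shifted by more than 25 mm (distance of any of vial_rack, blue_cup, petri, vial_a, vial_b, vial_c from where it was at the start of the episode above 0.025 m or height (world z) of any of vial_rack, blue_cup, petri above 0.02 m or height (world z) of any of vial_a, vial_b, vial_c above 0.03 m).
It also fails if it takes over 51 s, if anything falls off the work surface, if the arm or the gripper's body presses on something with over 40 N, if the wrist force passes 120 N, or if a joint passes its speed limit or range.

### The arm

A 6-joint arm with a two-finger parallel gripper is mounted at the origin on a cart in front of the work surface, level with it; the furniture and walls round the work are solid. World frame = base frame: x ahead of the robot, y to its left, z up, the work surface at z = 0. Lengths are in mm, angles in rad, forces in N, time in s.
With the tool pointing down it reaches from about 275 to 850 mm from the base axis. Payload 5.2 kg.
Tool frame: the origin (TCP) lies between the finger pads; the fingertips stand 25 mm ahead of it and the grasp point (between the pads) lies 6 mm ahead of it; z points along the fingers, y is the direction in which the jaws open and shut (so a half turn about z gives the same grasp; the last joint's range is limited). The gripper opens to 85 mm and grips with 20 to 120 N. Pads are 22 mm wide; open, the fingers measure 114 mm over their backs; the gripper's body (76 mm by 85 mm) begins 54 mm behind the grasp point. The pads swing forward as they close: fully open they stand 13 mm farther back than shut.
Start: joints at [1.115, 0.259, 1.535, -0, 1.348, -0.203], TCP at [137.541, 532.529, 256.31] pointing down, gripper open.
Joint ranges: [-3.14, 3.14], [-0.91, 2.08], [0.19, 2.58], [-1.22, 4.36], [0.22, 2.71], [-3.12, 3.12]. Speed limits (rad/s): [2.57, 2.57, 3.14, 3.14, 3.14, 3.14].

### API

Orientations are given as a unit quaternion [x, y, z, w].
In Python, from workcell import arm gives the robot as it stands.
- The arm moves only by the shell command python3 -m crank 'ROWS' [FORCE]. ROWS is JSON, a list of rows, each a list of 3 entries, a list of its own where there are three numbers: the finger opening in mm, from 0 to 85.4, then the shift along the tool's x, y, z in mm, then the turn, a rotation vector about the tool's x, y, z in degrees. A call has 1 to 20 rows; each row is the pose to reach, as a shift and turn from the pose commanded when the call began, along the tool's axes at that moment; what a row does not reach only later rows make up. A row lasts 1/10 s, in which the tool goes at most 50 mm and 8.59 degrees, less where a joint would pass 70% of its speed; a pose out of reach is approached as far as the arm can. A call with a gripper value outside its range is refused whole. The fingers move at their own pace and stop on an object; FORCE is the grip in N (left out, the last holds). Time passes only in rows, so rows that repeat a pose let the fingers close. It gives the time, the measured TCP pose, the force and the opening at its end, in the units of the state.
- arm.get_state(): the state, without advancing time (a new reading comes with each control period).
- arm.camera(name): name is "scene" or "top" or "wrist"; returns a dict with "color" (400x640x3 uint8, blue, green, red), "z_map" (400x640 float32, mm along the optical axis (not along the pixel's ray), 0 where there is no reading), "mtx" (3x3 intrinsics, pixels), "extrinsics" (4x4, takes a point from world to camera coordinates). Camera axes: x right, y up, looking along -z (the intrinsics and any distortion apply to the point x, -y, -z); pixel columns grow to the right and rows downward; lengths in mm; the calibration is good to about 2 mm. A picture is of the moment at which its call begins.
- arm.job_done(): hands the job in, once; it reports no verdict.
Trained networks look in a picture, given as the dict that the camera call returned (one of the last four; its "shot" number tells which), for a name from the list of things; names that differ only in an ending like _2 or _b are one class to them, and where a whole thing is asked for, a point or a joint stands for the part that bears it (a point fixed in the world has none). Each returns a list of dicts, best first, with "p" (0 to 1); they miss things now and then, are a little off and sometimes report something else, mostly with a low value. They report only what shows in the picture. A call takes as long as a camera call. They do not tell look-alikes from the thing itself.
- arm.masks_of(label, picture): "pixels" (400x640 bool, what is visible of it).
- arm.tip_of(label, picture): "position" ([x, y, z] in mm, in world coordinates, good to about 4 mm: a listed point, or the origin of a listed thing).
The state is a dict: "time": time; "joint_positions": joint angles; "joint_velocities": joint speeds; "tau": joint torques, N m; "position": TCP position; "tool_rot": TCP orientation; "force": force on the tool from outside, world axes, zero at the start; "wrist_torque": the same for the moment, N m; "finger_gap": finger opening in mm.
Only numpy, scipy, OpenCV 4.12 (cv2) and the standard library are available. Lean on these libraries where they do the work, as an engineer would, in place of code of your own. Each camera call takes 0.05 s, during which the arm holds its last target.

## Working session

There is one attempt and no reset: what is moved stays moved. The work goes in short steps, Python scripts to look and compute and a shell command to move; the robot and the scene stay as the last step left them, time stands still between calls to the robot, and variables do not carry over. Pictures are saved under pics/ and viewed, and the job is handed in when it is done.

```bash
ls; mkdir -p pics; cat > h.py <<'E'
import numpy as np, cv2
from workcell import arm
from scipy.spatial.transform import Rotation as R
def w2px(P,pic):
    P=np.asarray(P,float).reshape(-1,3); c=(np.c_[P,np.ones(len(P))]@np.array(pic["extrinsics"]).T)[:,:3]
    q=np.c_[c[:,0],-c[:,1],-c[:,2]]; u=q@np.array(pic["mtx"]).T; return u[:,:2]/u[:,2:]
def px2w(u,v,pic,z=None):
    z=pic["z_map"][int(v),int(u)] if z is None else z
    q=np.linalg.inv(np.array(pic["mtx"]))@np.array([u,v,1])*z
    return (np.linalg.inv(np.array(pic["extrinsics"]))@np.array([q[0],-q[1],-q[2],1]))[:3]
E
python3 - <<'E'
from h import *
s=arm.get_state(); print(s)
for n in("scene","top"):
    p=arm.camera(n); cv2.imwrite(f"pics/{n}0.png",p["color"]); print(n,[k for k in p])
    for l in ("photometer","wheel_crown","cover_hinge","cover_edge","key_top","sample_vial","vial_rack","blue_cup","petri"):
        print(l,[(np.round(d["position"],1).tolist(),round(d["p"],2), w2px(d["position"],p).round().tolist()) for d in arm.tip_of(l,p)[:3]])
E
```

```text
pics
{'time': 0.0, 'joint_positions': array([ 1.11523439e+00,  2.59367635e-01,  1.53609597e+00,  1.89477948e-05,
        1.34800022e+00, -2.02799625e-01]), 'joint_velocities': array([ 6.05877452e-05,  5.95588507e-04, -2.02420594e-03, -6.83317814e-04,
       -2.26121915e-03, -1.80415984e-03]), 'tau': array([ 8.29041110e-04, -4.46039450e+01, -2.90571892e+01, -1.46093230e-04,
        1.19384957e-02, -9.53890066e-06]), 'position': array([137.29635488, 532.08563282, 255.45622448]), 'tool_rot': array([ 1.26047022e-01,  9.92023827e-01, -8.82361941e-04, -3.11185392e-04]), 'force': array([0.26622549, 0.67713053, 0.31611931]), 'wrist_torque': array([-0.02501371,  0.02199792,  0.03591579]), 'finger_gap': 85.22587027761921}
scene ['color', 'z_map', 'mtx', 'extrinsics', 'shot']
photometer [([539.8, 103.3, -0.3], 0.84, [[296.0, 236.0]])]
wheel_crown [([578.5, 44.8, 88.9], 0.87, [[292.0, 188.0]]), ([497.0, 338.6, 2.9], 0.34, [[251.0, 305.0]])]
cover_hinge [([636.5, 165.9, 78.1], 0.83, [[241.0, 208.0]])]
cover_edge [([652.7, 166.5, 173.0], 0.7, [[230.0, 166.0]])]
key_top [([487.4, 48.1, 67.7], 0.66,
[... 323 characters left out ...]
0.9, 161.6, 83.1], 0.25, [[266.0, 163.0]])]
wheel_crown [([578.2, 46.7, 88.2], 0.81, [[313.0, 190.0]])]
cover_hinge [([642.2, 163.8, 78.4], 0.8, [[266.0, 163.0]]), ([510.9, -83.4, 0.9], 0.46, [[362.0, 222.0]])]
cover_edge [([651.7, 166.8, 178.7], 0.91, [[260.0, 150.0]])]
key_top [([482.7, 51.0, 72.2], 0.8, [[310.0, 230.0]])]
sample_vial [([590.5, 165.3, 35.7], 0.48, [[266.0, 187.0]])]
vial_rack [([510.2, 307.3, 0.2], 0.65, [[211.0, 218.0]]), ([494.8, 340.6, 4.3], 0.39, [[198.0, 223.0]])]
blue_cup [([506.5, -83.0, -3.5], 0.77, [[362.0, 224.0]]), ([372.9, -21.4, 0.7], 0.69, [[337.0, 275.0]]), ([502.1, -187.1, -2.0], 0.66, [[402.0, 227.0]])]
petri [([606.6, -84.4, 5.2], 0.59, [[363.0, 185.0]])]
```

View pics/scene0.png

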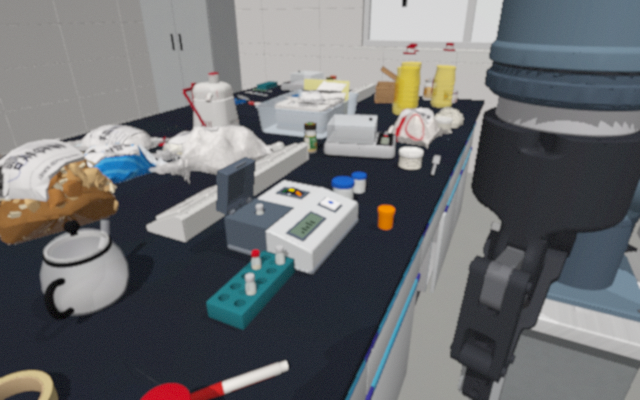

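View pics/top0.png

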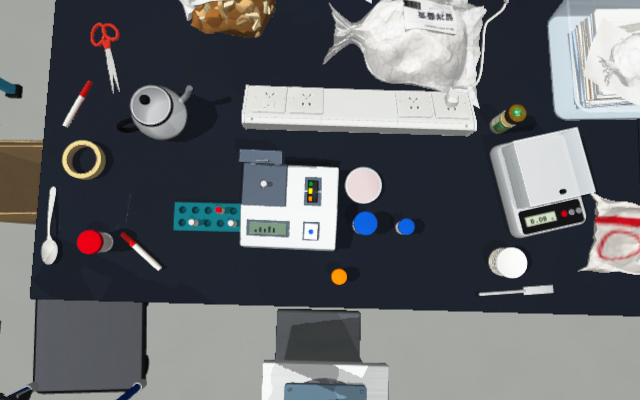

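The scene view shows the photometer at about (295,225), with its cover open at (235,185). The top view shows it at (290,207), with the wheel at (312,190), the key at (310,231) and the rack at (207,216). There are three candidates like the blue cup in the top view: larger blue (365,223), smaller blue (405,227) and orange (339,277). The larger blue one at (365,223) fits the description. I'll fit the pose and check with an enlarged crop.

```bash
cat > pose.py <<'E'
from h import *
from scipy.optimize import least_squares
L={"photometer":(0,0,0),"wheel_crown":(40,-55,87),"cover_hinge":(101,63,78.5),"key_top":(-58,-55,73),"sample_vial":(51,63,20)}
if __name__=="__main__":
    obs=[]
    for n in("top","scene"):
        p=arm.camera(n)
        for l in L:
            r=arm.tip_of(l,p)
            if r and r[0]["p"]>.45: obs.append((l,r[0]["position"]))
        if n=="top":
            c=cv2.resize(p["color"][140:290,190:430],None,fx=3.3,fy=3.3,interpolation=cv2.INTER_CUBIC); cv2.imwrite("pics/topcrop.png",c)
            e=arm.tip_of("cover_edge",p)[0]["position"]
            top=p
    def f(x):
        c,s=np.cos(x[2]),np.sin(x[2])
        return np.concatenate([np.array([x[0]+c*L[l][0]-s*L[l][1]-o[0],x[1]+s*L[l][0]+c*L[l][1]-o[1]]) for l,o in obs])
    s=least_squares(f,[540,100,0],loss="soft_l1",f_scale=4); print(s.x,s.fun.round(1))
    x=s.x; c,sn=np.cos(x[2]),np.sin(x[2])
    for l in L: a=L[l]; print(l,[x[0]+c*a[0]-sn*a[1],x[1]+sn*a[0]+c*a[1],a[2]])
    print("edge",e)
    # deck height check, depth points
    for l in("wheel_crown","key_top"):
        a=L[l];P=[x[0]+c*a[0]-sn*a[1],x[1]+sn*a[0]+c*a[1],a[2]]
        u=w2px(P,top)[0]; print(l,u,px2w(u[0],u[1],top))
E
python3 pose.py
```

```text
[ 5.39300023e+02  1.02387086e+02 -2.56085487e-03] [ 0.4  3.9  2.8 -1.1 -0.8  1.1 -2.1  0.2  0.8  2.2 -0.8 -2.5  1.4  1.5
  2.7 -1.5 -6.6 -4. ]
photometer [np.float64(539.3000228283986), np.float64(102.38708610164103), 0]
wheel_crown [np.float64(579.159044804867), np.float64(47.284832362983444), 87]
cover_hinge [np.float64(640.4610253313455), np.float64(165.12823346602042), 78.5]
key_top [np.float64(481.1593661455977), np.float64(47.53579586619917), 73]
sample_vial [np.float64(590.4611892806978), np.float64(165.25627606970193), 20]
edge [648.0, 165.7, 177.5]
wheel_crown [312.83638765 189.89693842] [579.51342139  47.2657241   84.42305682]
key_top [311.50867273 230.97693504] [481.14727558  47.53824098  73.34679437]
```

View pics/topcrop.png

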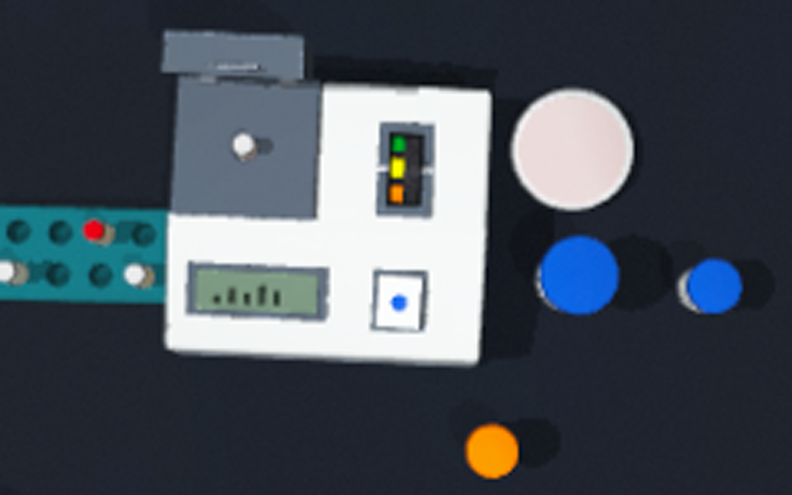

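The crop confirms the larger blue cap at (578,275), with the smaller one at (713,285) and the orange one at (490,450). Only the first matters, and only as something to avoid. The wheel shows yellow at the pointers (398,168) with green behind it (398,143), so it needs one click towards the front. The cover stands at about 1.37 rad. Next I'll work out the approach to a point behind the cover, with the jaws shut and the tool turned square to the photometer.

```bash
cat > go.py <<'E'
from h import *
import sys
# target world TCP -> shift in tool axes; optional desired frame: tool x=+Y, y=+X, z=-Z rotated by yaw
def plan(T,yaw=-0.0026):
    s=arm.get_state(); Rm=R.from_quat(s["tool_rot"])
    D=R.from_matrix(np.array([[0,1,0],[1,0,0],[0,0,-1.]]).T); D=R.from_euler('z',yaw)*D
    print("t",s["time"],"pos",s["position"].round(1),"F",s["force"].round(1),"gap",round(s["finger_gap"],1))
    print("shift",(Rm.inv().apply(np.array(T)-s["position"])).round(1),"turn",np.degrees((Rm.inv()*D).as_rotvec()).round(2))
if __name__=="__main__": plan([float(a) for a in sys.argv[1:4]])
E
python3 go.py 705 165 255
```

```text
t 1.65 pos [137.5 532.5 256.3] F [0.3 0.5 0.6] gap 85.6
shift [-641.4 -213.9    1.3] turn [-0.    0.   75.67]
```

```bash
python3 -m crank '[[0,[-45,-15,0],[0,0,8]],[0,[-90,-30,0],[0,0,16]],[0,[-135,-45,0],[0,0,24]],[0,[-180,-60,0],[0,0,32]],[0,[-225,-75,0],[0,0,40]],[0,[-270,-90,0],[0,0,48]],[0,[-315,-105,0],[0,0,56]],[0,[-360,-120,0],[0,0,64]],[0,[-405,-135,0],[0,0,72]],[0,[-450,-150,0],[0,0,75.7]],[0,[-495,-165,0],[0,0,75.7]],[0,[-540,-180,0],[0,0,75.7]],[0,[-585,-195,0],[0,0,75.7]],[0,[-625,-208,0],[0,0,75.7]],[0,[-641,-214,0],[0,0,75.7]],[0,[-641,-214,0],[0,0,75.7]],[0,[-641,-214,0],[0,0,75.7]],[0,[-641,-214,0],[0,0,75.7]]]' 40; python3 go.py 705 165 190
python3 - <<'E'
from h import *
for n in("scene","top"):
    p=arm.camera(n); cv2.imwrite(f"pics/{n}1.png",p["color"])
    if n=="scene": 
        c=cv2.resize(p["color"][80:280,150:400],None,fx=3,fy=3); cv2.imwrite("pics/scene1c.png",c)
E
```

```text
time: 3.45
position: [703.7, 166.1, 256.5]
tool_rot: [0.708, 0.706, -0.0, -0.0]
force: [-0.2, -0.4, 1.2]
finger_gap: 0.2
t 3.45 pos [703.7 166.1 256.5] F [-0.2 -0.4  1.2] gap 0.2
shift [-1.1  1.3 66.5] turn [-0.03 -0.02  0.03]
```

View pics/scene1c.png

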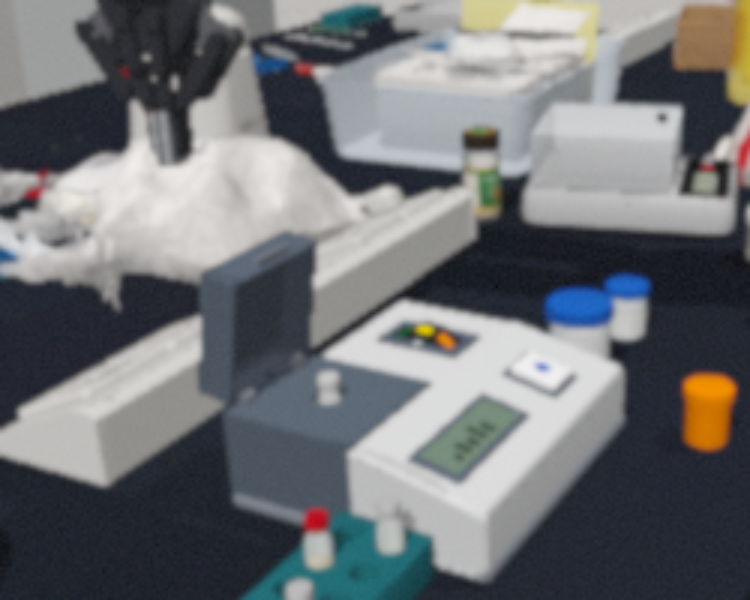

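View pics/top1.png

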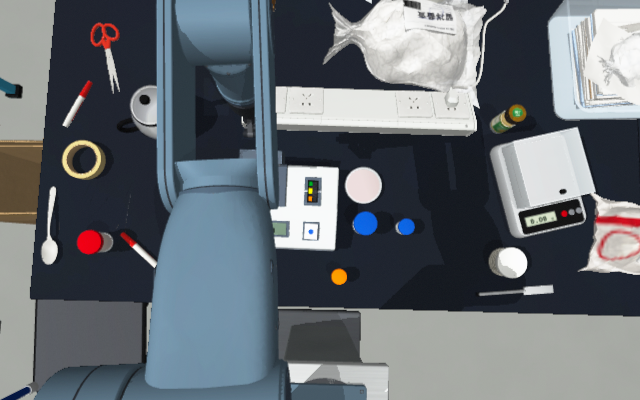

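The scene crop shows the shut fingertips at (168,150), above and behind the open cover at (255,315), and clear of it. Next I'll go down behind it and push it to the front.

```bash
python3 -m crank '[[0,[0,0,35],[0,0,0]],[0,[0,0,70],[0,0,0]],[0,[0,0,70],[0,0,0]],[0,[0,-15,70],[0,0,0]],[0,[0,-30,70],[0,0,0]],[0,[0,-40,70],[0,0,0]],[0,[0,-50,70],[0,0,0]],[0,[0,-60,70],[0,0,0]],[0,[0,-70,70],[0,0,0]],[0,[0,-78,72],[0,0,0]],[0,[0,-86,76],[0,0,0]],[0,[0,-94,80],[0,0,0]],[0,[0,-102,84],[0,0,0]],[0,[0,-108,90],[0,0,0]],[0,[0,-114,96],[0,0,0]],[0,[0,-120,102],[0,0,0]],[0,[0,-120,102],[0,0,0]]]'; python3 go.py 570 165 131
python3 - <<'E'
from h import *
p=arm.camera("scene")
c=cv2.resize(p["color"][80:280,150:400],None,fx=3,fy=3); cv2.imwrite("pics/scene2c.png",c)
E
```

```text
time: 5.25
position: [583.1, 165.4, 152.9]
tool_rot: [0.708, 0.706, -0.001, -0.001]
force: [0.2, 0.6, -0.2]
finger_gap: 0.2
t 5.25 pos [583.1 165.4 152.9] F [ 0.2  0.6 -0.2] gap 0.2
shift [ -0.4 -13.   21.9] turn [-0.17  0.02 -0.03]
```

View pics/scene2c.png

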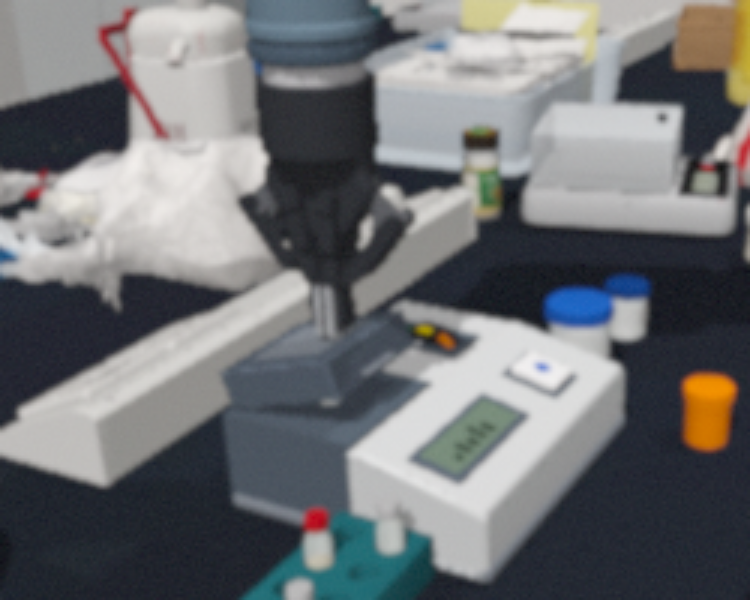

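The cover (310,360) is nearly closed, at about 0.3 rad, with the fingertips resting on its top. Now I'll push it the rest of the way down.

```bash
python3 -m crank '[[0,[0,-4,5],[0,0,0]],[0,[0,-8,10],[0,0,0]],[0,[0,-11,14],[0,0,0]],[0,[0,-13,18],[0,0,0]],[0,[0,-13,20],[0,0,0]],[0,[0,-13,22],[0,0,0]],[0,[0,-13,22],[0,0,0]]]'; python3 -m crank '[[0,[0,0,1],[0,0,0]],[0,[0,0,1],[0,0,0]]]';
```

```text
time: 6.0
position: [571.6, 165.4, 132.0]
tool_rot: [0.708, 0.706, -0.0, -0.0]
force: [-0.3, -1.0, 0.5]
finger_gap: 0.0
time: 6.2
position: [571.9, 165.4, 131.6]
tool_rot: [0.708, 0.706, 0.0, 0.0]
force: [0.7, -0.7, 1.0]
finger_gap: 0.0
```

```bash
python3 -m crank '[[0,[0,0,1],[0,0,0]],[0,[0,0,2],[0,0,0]],[0,[0,0,2],[0,0,0]]]'; python3 -m crank '[[0,[0,0,1],[0,0,0]],[0,[0,0,2],[0,0,0]],[0,[0,0,2],[0,0,0]]]'
```

```text
time: 6.5
position: [571.9, 165.5, 131.4]
tool_rot: [0.708, 0.706, 0.001, 0.001]
force: [-4.9, -0.4, 12.9]
finger_gap: -0.3
time: 6.8
position: [572.0, 165.5, 131.2]
tool_rot: [0.708, 0.706, 0.001, 0.001]
force: [-8.2, -2.2, 23.3]
finger_gap: 0.2
```

Contact came at TCP z 131.4, so the tip was at 106.4, which is the shut height. The force then rose against a hard stop, so the cover is shut. Next I'll lift and move over to the wheel, slightly behind the crown.

```bash
python3 -m crank '[[0,[0,0,-25],[0,0,0]],[0,[0,0,-50],[0,0,0]],[0,[-40,6,-50],[0,0,0]],[0,[-80,12,-50],[0,0,0]],[0,[-118,18,-50],[0,0,0]],[0,[-118,18,-50],[0,0,0]],[0,[-118,18,-50],[0,0,0]]]'; python3 go.py 589 47 118
python3 - <<'E'
from h import *
p=arm.camera("scene")
c=cv2.resize(p["color"][100:260,190:390],None,fx=4,fy=3.75); cv2.imwrite("pics/scene3c.png",c)
p=arm.camera("wrist"); cv2.imwrite("pics/wrist3.png",p["color"])
for l in ("wheel_crown","cover_edge","key_top"):
    print(l,[(np.round(d["position"],1).tolist(),round(d["p"],2)) for d in arm.tip_of(l,p)[:2]])
E
```

```text
time: 7.5
position: [589.3, 46.5, 177.2]
tool_rot: [0.709, 0.705, 0.0, -0.0]
force: [-0.2, -0.1, -0.4]
finger_gap: -0.3
t 7.5 pos [589.3  46.5 177.2] F [-0.2 -0.1 -0.4] gap -0.3
shift [ 0.5 -0.3 59.2] turn [-0.01 -0.02 -0.17]
wheel_crown [([585.0, 49.2, 91.4], 0.82)]
cover_edge [([545.4, 168.0, 105.9], 0.96)]
key_top [([481.9, 51.9, 72.4], 0.8)]
```

View pics/scene3c.png

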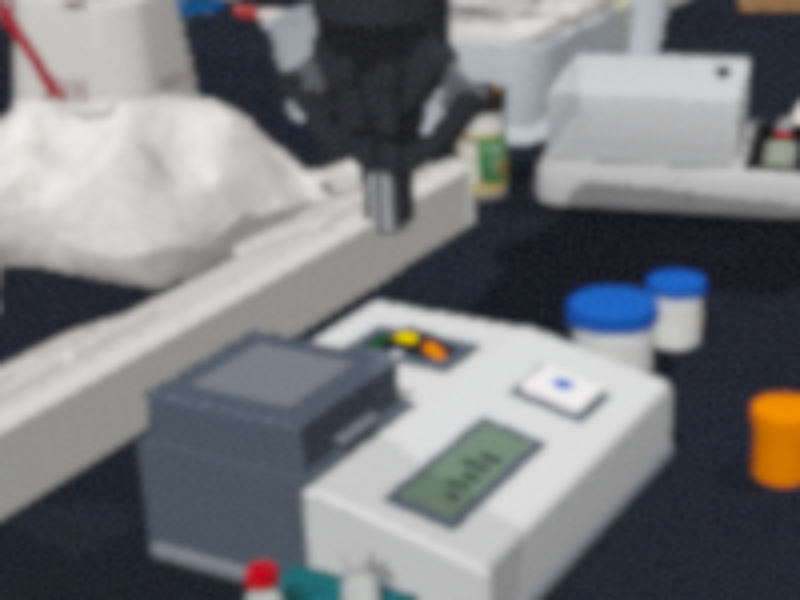

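View pics/wrist3.png

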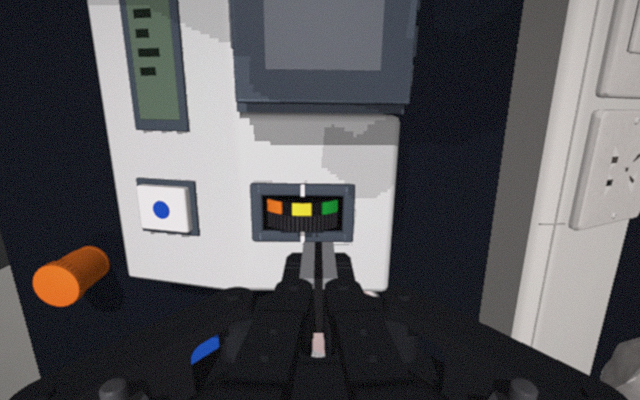

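The scene crop shows the cover lying flat at (275,385). The wrist view shows it shut too, with yellow between the pointers (302,210), green to the rear side (330,207) and the tips just behind the crown. Next I'll go down onto the wheel.

```bash
python3 -m crank '[[0,[0,0,30],[0,0,0]],[0,[0,0,55],[0,0,0]],[0,[0,0,61],[0,0,0]],[0,[0,0,63],[0,0,0]],[0,[0,0,64],[0,0,0]],[0,[0,0,64],[0,0,0]]]';python3 -m crank '[[0,[0,0,1],[0,0,0]],[0,[0,0,2],[0,0,0]],[0,[0,0,2],[0,0,0]]]'
```

```text
time: 8.35
position: [590.1, 47.5, 114.5]
tool_rot: [0.708, 0.706, 0.001, 0.001]
force: [-0.3, -1.1, 0.5]
finger_gap: -0.4
time: 8.65
position: [589.5, 47.3, 111.7]
tool_rot: [0.708, 0.706, 0.0, 0.0]
force: [-0.1, -0.1, 2.0]
finger_gap: 0.1
```

```bash
python3 -m crank '[[0,[0,0,1],[0,0,0]],[0,[0,0,2],[0,0,0]],[0,[0,0,2],[0,0,0]]]'
```

```text
time: 8.95
position: [591.0, 47.3, 111.1]
tool_rot: [0.708, 0.706, 0.002, 0.002]
force: [-0.2, 0.4, 7.3]
finger_gap: 0.1
```

Contact force is 7 N. Now I'll draw the top to the front.

```bash
python3 -m crank '[[0,[0,-2,0],[0,0,0]],[0,[0,-4,0],[0,0,0]],[0,[0,-6,0],[0,0,0]],[0,[0,-8,0],[0,0,0]],[0,[0,-10,0],[0,0,0]],[0,[0,-10,0],[0,0,0]]]'; python3 -m crank '[[0,[0,-2,0],[0,0,0]],[0,[0,-4,0],[0,0,0]],[0,[0,-6,0],[0,0,0]],[0,[0,-8,0],[0,0,0]],[0,[0,-9,0],[0,0,0]],[0,[0,-9,0],[0,0,0]]]'
python3 - <<'E'
from h import *
p=arm.camera("wrist"); cv2.imwrite("pics/wrist4.png",p["color"])
E
```

```text
time: 9.55
position: [581.6, 47.4, 111.9]
tool_rot: [0.708, 0.706, 0.002, 0.002]
force: [0.5, 1.1, 10.5]
finger_gap: 0.2
time: 10.15
position: [571.5, 47.5, 111.7]
tool_rot: [0.708, 0.706, 0.001, 0.001]
force: [-2.2, 2.0, 12.8]
finger_gap: 0.2
```

View pics/wrist4.png

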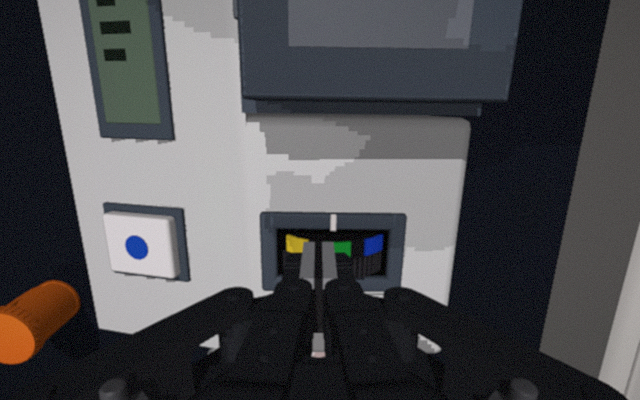

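Yellow is now at (296,243) and green at (342,248), close to the pointer at (334,222) but a little to the rear. I'll lift off and see whether it clicks in.

```bash
python3 -m crank '[[0,[0,-2,0],[0,0,0]],[0,[0,-3,-3],[0,0,0]],[0,[0,-3,-15],[0,0,0]],[0,[0,-3,-40],[0,0,0]],[0,[0,-3,-65],[0,0,0]],[0,[0,-3,-65],[0,0,0]],[0,[0,-3,-65],[0,0,0]]]'
python3 - <<'E'
from h import *
p=arm.camera("wrist"); cv2.imwrite("pics/wrist5.png",p["color"])
cv2.imwrite("pics/wrist5c.png",cv2.resize(p["color"][150:280,200:400],None,fx=4,fy=4,interpolation=cv2.INTER_CUBIC))
for l in ("wheel_crown","cover_edge","key_top"):
    print(l,[(np.round(d["position"],1).tolist(),round(d["p"],2)) for d in arm.tip_of(l,p)[:2]])
E
python3 go.py 484 47.5 140
```

```text
time: 10.9
position: [567.6, 47.4, 175.1]
tool_rot: [0.708, 0.706, 0.0, 0.001]
force: [-0.8, 0.1, -0.3]
finger_gap: 0.2
wheel_crown [([584.0, 48.9, 88.6], 0.88), ([482.3, 52.1, 74.8], 0.5)]
cover_edge [([544.9, 163.8, 104.0], 0.7)]
key_top [([477.9, 50.6, 72.9], 0.95)]
t 11.1 pos [566.5  47.5 173.2] F [ 0.8 -0.5 -0.6] gap 0.2
shift [ -0.3 -82.5  33.4] turn [-0.13 -0.01 -0.04]
```

View pics/wrist5c.png

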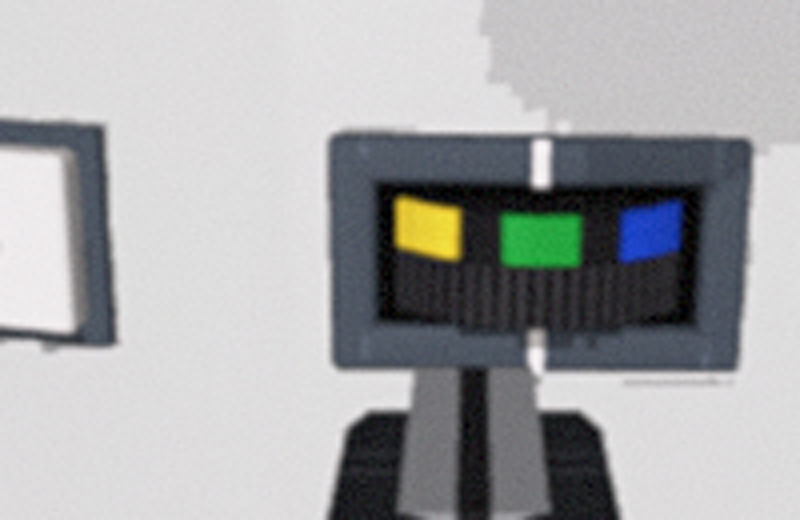

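Green (540,240) now sits centred between the white pointers (540,160) and (537,350), with yellow and blue on either side at equal distances, so it has clicked in. Next I'll locate the key's blue dot.

```bash
python3 - <<'E'
from h import *
for n in("wrist","top"):
    p=arm.camera(n); c=p["color"].astype(int)
    k=w2px([481,48.5,73],p)[0]
    m=((c[...,0]>c[...,2]+80)&(c[...,0]>120)).astype(np.uint8)
    _,_,st,ce=cv2.connectedComponentsWithStats(m)
    j=min(range(1,len(ce)),key=lambda i:np.hypot(*(ce[i]-k))); u,v=ce[j]
    print(n,k,ce[j],st[j],px2w(u,v,p))
    # key mask
E
python3 go.py 481 48.5 110
```

```text
wrist [192.86605801 212.23290928] [191.63302752 210.86238532] [184 203  16  17 218] [480.24873378  49.46441082  72.96425617]
top [311.10716749 231.03144135] [310.36842105 231.21052632] [308 229   5   5  19] [480.57020793  50.26185725  71.44322596]
t 11.2 pos [566.7  47.5 173.4] F [0.3 0.2 0.3] gap 0.1
shift [  0.7 -85.6  63.5] turn [-0.11 -0.01 -0.04]
```

```bash
python3 -m crank '[[0,[1,-43,0],[0,0,0]],[0,[2,-86,0],[0,0,0]],[0,[2,-86,0],[0,0,0]],[0,[2,-86,35],[0,0,0]],[0,[2,-86,60],[0,0,0]],[0,[2,-86,68],[0,0,0]],[0,[2,-86,70],[0,0,0]],[0,[2,-86,70],[0,0,0]]]'; python3 -m crank '[[0,[0,0,1],[0,0,0]],[0,[0,0,2],[0,0,0]],[0,[0,0,3],[0,0,0]],[0,[0,0,4],[0,0,0]],[0,[0,0,5],[0,0,0]],[0,[0,0,5],[0,0,0]]]'
```

```text
time: 12.0
position: [482.0, 49.6, 104.7]
tool_rot: [0.708, 0.706, 0.0, 0.0]
force: [0.6, 0.3, -0.1]
finger_gap: -0.2
time: 12.6
position: [481.2, 49.7, 99.2]
tool_rot: [0.708, 0.706, -0.0, -0.0]
force: [0.3, 0.3, 0.8]
finger_gap: 0.1
```

```bash
python3 -m crank '[[0,[0,0,1],[0,0,0]],[0,[0,0,2],[0,0,0]],[0,[0,0,3],[0,0,0]],[0,[0,0,3],[0,0,0]]]'; python3 -m crank '[[0,[0,0,1],[0,0,0]],[0,[0,0,2],[0,0,0]],[0,[0,0,3],[0,0,0]],[0,[0,0,3],[0,0,0]]]'
```

```text
time: 13.0
position: [481.7, 49.7, 96.4]
tool_rot: [0.708, 0.706, 0.0, 0.0]
force: [1.4, 0.3, 3.7]
finger_gap: -0.1
time: 13.4
position: [482.0, 49.6, 93.9]
tool_rot: [0.708, 0.706, 0.001, 0.001]
force: [0.3, 0.2, 7.3]
finger_gap: -0.1
```

```bash
python3 -m crank '[[0,[0,0,1],[0,0,0]],[0,[0,0,2],[0,0,0]],[0,[0,0,2],[0,0,0]]]'; python3 - <<'E'
from h import *
p=arm.camera("wrist"); cv2.imwrite("pics/wrist6.png",p["color"])
E
```

```text
time: 13.7
position: [482.2, 49.6, 93.3]
tool_rot: [0.708, 0.706, 0.001, 0.001]
force: [-3.8, 1.3, 20.2]
finger_gap: 0.3
```

View pics/wrist6.png

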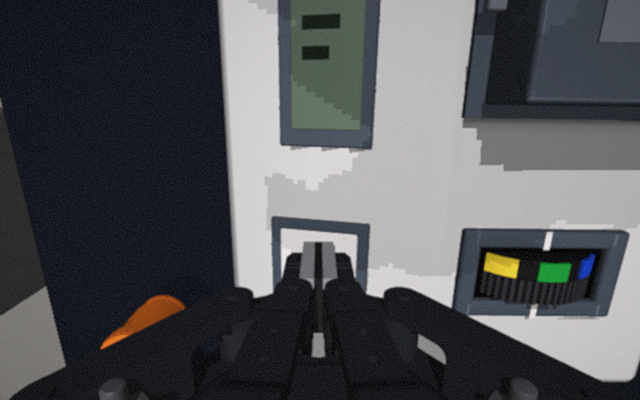

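The tips are on the key at (320,265). It moved about 5 mm and then met a hard stop (20 N), and green still lies at the pointers. I'll let it up and check.

```bash
python3 -m crank '[[0,[0,0,-10],[0,0,0]],[0,[0,0,-40],[0,0,0]],[0,[0,0,-80],[0,0,0]],[0,[0,0,-110],[0,0,0]],[0,[0,0,-110],[0,0,0]],[0,[0,0,-110],[0,0,0]],[0,[0,0,-110],[0,0,0]]]'; python3 - <<'E'
from h import *
p=arm.camera("wrist"); cv2.imwrite("pics/wrist7.png",p["color"])
k=w2px([480.4,49.5,73],p)[0]; print(k, px2w(k[0],k[1],p))
for l in ("cover_edge",): print(l,[(np.round(d["position"],1).tolist(),round(d["p"],2)) for d in arm.tip_of(l,p)[:2]])
p=arm.camera("scene"); cv2.imwrite("pics/scene7.png",cv2.resize(p["color"][100:340,190:430],None,fx=2.5,fy=2.5))
for l in ("cover_edge","vial_rack","blue_cup"): print(l,[(np.round(d["position"],1).tolist(),round(d["p"],2)) for d in arm.tip_of(l,p)[:2]])
E
```

```text
time: 14.45
position: [480.1, 49.8, 199.8]
tool_rot: [0.708, 0.706, -0.001, -0.001]
force: [-0.9, 0.2, -0.1]
finger_gap: -0.2
[319.3728949  203.16413687] [480.39988667  49.58933405  73.31835492]
cover_edge [([548.2, 165.5, 103.6], 0.77)]
cover_edge [([546.6, 168.4, 102.2], 0.8)]
vial_rack [([494.9, 245.2, 5.9], 0.67), ([512.1, 311.5, 2.1], 0.57)]
blue_cup [([504.8, -186.5, 0.0], 0.72), ([503.7, -85.5, 0.4], 0.63)]
```

View pics/wrist7.png

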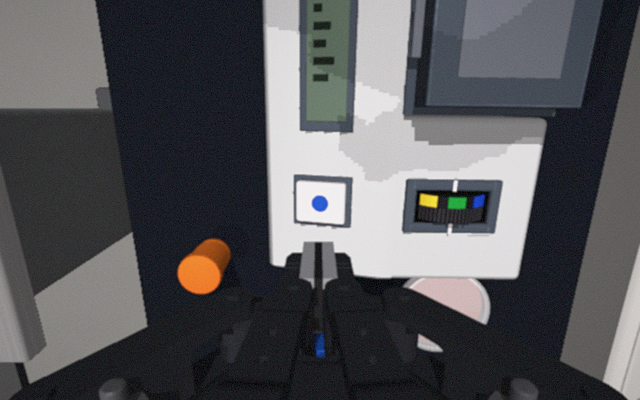

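View pics/scene7.png

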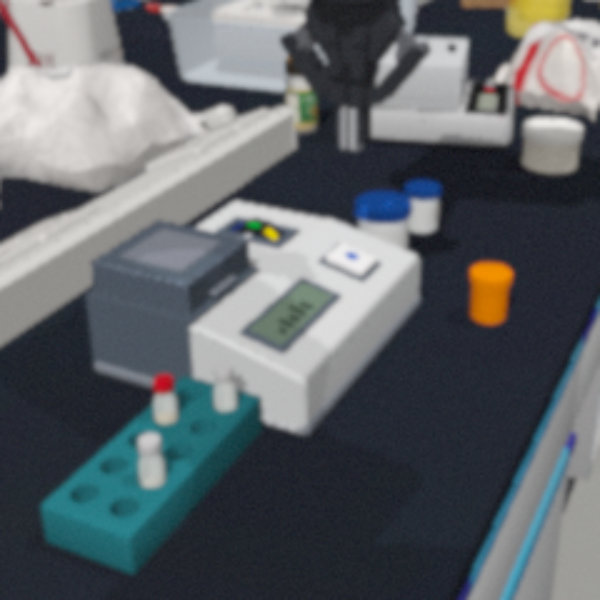

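The key is back up (wrist view (320,203), depth height 73.3 mm), green is at the pointers (456,203), the cover is flat, and the rack, cup and dish look untouched. The arm is clear of everything, so I'm handing in.

```bash
python3 -c "
from workcell import arm
print(arm.get_state()['time']); print(arm.job_done())"
```

```text
14.75
the job is handed in; nothing more can be done
None
```

I swung the light cover shut from behind, drew the filter wheel one click from yellow to green, then pressed the measure key to its stop and let it up. I handed the job in at 14.75 s; no verdict was reported.

**Last checks**
- **Cover:** it met a hard stop with the fingertip at 106.4 mm, which is its shut height. Later network readings of its front edge were 102 to 106 mm, within their error, and it looked flat in the pictures.
- **Wheel:** green sits centred between the white pointers, both before and after the key press.
- **Key:** it travelled about 5 mm to a hard stop at 20 N and came back up to 73.3 mm, against 73.0 mm before.
- **Other things:** the rack, its vials and the cups look unmoved in the scene picture. The petri dish shows only partly in the last wrist view and was not measured. In the last scene picture the network's top rack report (494.9, 245.2) was well off, but its second one and the picture itself agree with the start position. I did not measure the sample vial once the cover was over it.
- **Display:** I saw no change on the display that would confirm a reading was taken.

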